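# Find the socket that fits the die holder's nut

### The job

Find which of the three sockets on the wooden tray fits the hex nut of the die holder lying on the grey mat (the smallest one that goes over it), and push it straight down over the nut until its mouth is all the way down on the copper disc. Finish while still gripping that socket, upright and fully seated on the nut: do not let go. The other two sockets must be standing upright on the tray at the end, and everything else on the bench stays where it is.

Things in the scene. Friction and masses are not known exactly. Their poses are not given: they have to be found in the camera images.
- mat: Flat grey work mat, 200 mm (x) x 340 mm (y), 4 mm thick, fixed. Origin: centre of its underside, z up. One die holder stands on it, within 35 mm of its centre; mat and tray may each be on the left or the right of the bench.
- tray: Dark wooden tray, 130 mm (x) x 350 mm (y), fixed, top 6 mm above the bench with low lips to 10 mm along the two long edges. Origin: centre of its underside, z up, y along the row of sockets. The sockets stand about 110 mm apart, in any order.
- holder_a: Die holder: black steel base 84 x 84 x 32 mm, brass ring, copper disc (diameter 62, top 42 mm above the underside), on its centre a fixed bright hex nut, top at 58 mm (top 3.5 mm conical, 2.5 mm narrower in radius), 10 mm stud end to 61 mm. Does not move. Origin: centre of underside, on the nut's axis; z up; x normal to a flat of the nut (so every 60 deg).
- holder_b: Same as holder_a in all but nut size. The three nuts are 19, 24 and 30 mm across flats, all equally high; which holder has which is not told or marked: find out by trying. Any one of the three may be the one on the mat. Origin and axes as holder_a.
- holder_c: Same as holder_a in all but nut size; origin and axes as holder_a. The two holders that are not on the mat stand on a cork pad farther from the robot; leave them alone.
- socket_small: Loose steel socket, mouth down on the tray, 84 mm high, about 160 g. Skirt to 22 mm: hexagonal, 28.0 mm across flats outside, 21.6 inside, hollow 22 mm deep. Round body 32 mm diameter to 38 mm, then dark hex grip 24 mm across flats to 84 mm. Origin: centre of mouth; z up; x normal to a flat of hollow and grip (so every 60 deg). Hold it by the grip.
- socket_medium: Loose steel socket, mouth down on the tray, 84 mm high, about 200 g. Skirt to 22 mm: hexagonal, 33.0 mm across flats outside, 26.6 inside, hollow 22 mm deep. Round body 38 mm diameter to 38 mm, then dark hex grip 24 mm across flats to 84 mm. Origin: centre of mouth; z up; x normal to a flat of hollow and grip (so every 60 deg). Too small a socket stops on top of the nut, 12 mm or more too high.
- socket_large: Loose steel socket, mouth down on the tray, 84 mm high, about 250 g. Skirt to 22 mm: hexagonal, 39.0 mm across flats outside, 32.6 inside, hollow 22 mm deep. Round body 45 mm diameter to 38 mm, then dark hex grip 24 mm across flats to 84 mm. Origin: centre of mouth; z up; x normal to a flat of hollow and grip (so every 60 deg). Too large a socket drops on loosely: not a fit.
- hammer: Bystander: hammer 250 mm long lying along x at the right-hand (-y) side. Leave alone. Origin: centre of its underside.
- strip: Bystander: copper strip 100 x 30 x 5 mm lying on the mat near its right-hand (-y) end. Leave alone. Origin: centre of its underside.
- jar: Bystander: amber glass jar with a black cap, diameter 60 mm, 85 mm high. Leave alone. Origin: centre of its underside.
- bench_block: Bystander: bright steel bench block 100 x 100 x 22 mm. Leave alone. Origin: centre of its underside.
- mandrel: Bystander: tapered steel ring mandrel on a round foot, diameter 64 mm, 110 mm high. Leave alone. Origin: centre of its underside.
- cup: Bystander: blue cup, diameter 64 mm, 75 mm high. Leave alone. Origin: centre of its underside.
- brass_ring: Bystander: brass ring, diameter 68 mm, 18 mm high, lying flat on the mat near its left-hand (+y) end. Leave alone. Origin: centre of its underside.

How it is judged:
At the end, for the whole second after the job is handed in: The socket that fits the mat holder's nut is on it, upright (5 deg), centred (4 mm), mouth within 3 mm of the copper disc, at rest and gripped (over 1 N); the other two stand upright (7 deg), at rest on the tray, not touched by the fingers; no bystander moved over 25 mm (((horizontal distance between holder_a and mat below 0.12 m and horizontal distance between socket_medium and holder_a below 0.004 m and z of socket_medium in the frame of holder_a between 0.038 and 0.045 m and angle between socket_medium's own z axis and vertical below 0.09 rad and contact force between the fingers and socket_medium above 1 N and linear speed of each of socket_medium, socket_large, socket_small below 0.02 m/s and x of socket_large in the frame of tray between -0.065 and 0.065 m and y of socket_large in the frame of tray between -0.175 and 0.175 m and z of each of socket_large, socket_small in the frame of tray below 0.016 m and angle between each of socket_large, socket_small's own z axis and vertical below 0.12 rad and contact force between the fingers and socket_large below 0.1 N and x of socket_small in the frame of tray between -0.065 and 0.065 m and y of socket_small in the frame of tray between -0.175 and 0.175 m and contact force between the fingers and socket_small below 0.1 N) or (horizontal distance between holder_b and mat below 0.12 m and horizontal distance between socket_large and holder_b below 0.004 m and z of socket_large in the frame of holder_b between 0.038 and 0.045 m and angle between socket_large's own z axis and vertical below 0.09 rad and contact force between the fingers and socket_large above 1 N and linear speed of each of socket_large, socket_medium, socket_small below 0.02 m/s and x of socket_medium in the frame of tray between -0.065 and 0.065 m and y of socket_medium in the frame of tray between -0.175 and 0.175 m and z of each of socket_medium, socket_small in the frame of tray below 0.016 m and angle between each of socket_medium, socket_small's own z axis and vertical below 0.12 rad and contact force between the fingers and socket_medium below 0.1 N and x of socket_small in the frame of tray between -0.065 and 0.065 m and y of socket_small in the frame of tray between -0.175 and 0.175 m and contact force between the fingers and socket_small below 0.1 N) or (horizontal distance between holder_c and mat below 0.12 m and horizontal distance between socket_small and holder_c below 0.004 m and z of socket_small in the frame of holder_c between 0.038 and 0.045 m and angle between socket_small's own z axis and vertical below 0.09 rad and contact force between the fingers and socket_small above 1 N and linear speed of each of socket_small, socket_medium, socket_large below 0.02 m/s and x of socket_medium in the frame of tray between -0.065 and 0.065 m and y of socket_medium in the frame of tray between -0.175 and 0.175 m and z of each of socket_medium, socket_large in the frame of tray below 0.016 m and angle between each of socket_medium, socket_large's own z axis and vertical below 0.12 rad and contact force between the fingers and socket_medium below 0.1 N and x of socket_large in the frame of tray between -0.065 and 0.065 m and y of socket_large in the frame of tray between -0.175 and 0.175 m and contact force between the fingers and socket_large below 0.1 N))); the arm keeps its last pose, push and grip.
It fails at once if a bystander was shifted by more than 25 mm (distance of any of hammer, strip, jar, bench_block, mandrel, cup, brass_ring from where it was at the start of the episode above 0.025 m).
It also fails if it takes over 72 s, if anything falls off the work surface, if the arm or the gripper's body presses on something with over 40 N, if the wrist force passes 120 N, or if a joint passes its speed limit or range.

### The arm

A 6-joint arm with a two-finger parallel gripper is mounted at the origin on the work surface. World frame = base frame: x ahead of the robot, y to its left, z up, the work surface at z = 0. Lengths are in m, angles in rad, forces in N, time in s.
With the tool pointing down it reaches from about 0.2 to 0.875 m from the base axis. Payload 3.4 kg.
Tool frame: the origin (TCP) lies on the centre line of the jaws, within the pads' length; the fingertips stand 22 mm ahead of it and the grasp point (between the pads) lies 3 mm ahead of it; z points along the fingers, y is the direction in which the jaws open and shut (so a half turn about z gives the same grasp; the last joint's range is limited). The gripper opens to 94 mm and grips with 3 to 60 N. Pads are 16 mm wide; open, the fingers measure 119 mm over their backs; the gripper's body (75 mm by 177 mm) begins 78 mm behind the grasp point.
Start: joints at [-1.397, 0.276, 1.505, -0, 1.361, -0.121], TCP at [0.167, -0.55, 0.189] pointing down, gripper open.
Joint ranges: [-2.89, 2.89], [-0.75, 2.08], [0.22, 2.7], [-1.18, 4.32], [0.11, 2.71], [-2.7, 2.7]. Speed limits (rad/s): [2.57, 2.57, 3.14, 3.14, 3.14, 3.14].

### API

Orientations are given as a unit quaternion [x, y, z, w].
In Python, from plant import r gives the robot as it stands. The module is installed in compiled form; this text tells all that it offers.
- The arm moves only by the shell command python3 -m pendant 'ROWS' [OPENING] [FORCE]. ROWS is text: rows parted by semicolons, each of 6 numbers parted by spaces: the shift along the tool's x, y, z in m, then the turn, a rotation vector about the tool's x, y, z in rad. In form: tx ty tz wx wy wz; .... A call has 1 to 12 rows; each row is the pose to reach, as a shift and turn from the pose measured when the call began, along the tool's axes at that moment; what a row does not reach only later rows make up. A row lasts 1/12 s, in which the tool goes at most 41.7 mm and 7.16 degrees, less where a joint would pass 70% of its speed; a pose out of reach is approached as far as the arm can. A call with a gripper value outside its range is refused whole. OPENING is the finger opening in m, from 0 to 0.094, set as the call begins (- or left out, the last holds). The fingers move at their own pace and stop on an object; FORCE is the grip in N (left out, the last holds). Time passes only in rows, so rows that repeat a pose let the fingers close. It gives the time, the measured TCP pose, the force and the opening at its end, in the units of the state.
- r.read_state(): the state, without advancing time (a new reading comes with each control period).
- r.snapshot(name): name is "scene" or "top" or "wrist"; returns the picture (400x640x3 uint8, red, green, blue); there is no depth.
- r.camera_params(name): a dict with "fx", "fy", "cx", "cy" (pixels), "dist_coeffs" ([k1, k2, p1, p2, k3] as OpenCV has them; the pictures are not rectified), "R" (3x3) and "t" (3): a world point X has camera coordinates R X + t; the wrist camera has in their place "hand_eye" (4x4, takes a point from camera to tool coordinates, whose origin is the TCP and whose axes are the flange's). Camera axes: x right, y down, z forward; pixel columns grow to the right and rows downward; lengths in m; the calibration is good to about 2 mm. A picture is of the moment at which its call begins: read the wrist's pose just before it. camera_params takes no time and is no camera call.
- r.close_job(): hands the job in, once; it reports no verdict.
The state is a dict: "time_s": time; "joint_pos": joint angles; "joint_vel": joint speeds; "tau": joint torques, N m; "tool_pos": TCP position; "ee_rot": TCP orientation; "ft_force": force on the tool from outside, world axes, zero at the start; "torque": the same for the moment, N m; "width": opening from 0.0 (shut) to 1.0 (fully open).
Only numpy, scipy, OpenCV 4.12 (cv2) and the standard library are available. Lean on these libraries where they do the work, as an engineer would, in place of code of your own. Each camera call takes 0.05 s, during which the arm holds its last target.

## Working session

There is one attempt and no reset: what is moved stays moved. The work goes in short steps, Python scripts to look and compute and a shell command to move; the robot and the scene stay as the last step left them, time stands still between calls to the robot, and variables do not carry over. Pictures are saved under pics/ and viewed, and the job is handed in when it is done.

```bash
mkdir -p pics
python3 - <<'E'
from plant import r
import cv2
s=r.read_state();print({k:s[k] for k in ('time_s','tool_pos','ee_rot','ft_force','width')})
for n in ("scene","top"):
    cv2.imwrite(f"pics/{n}0.png",r.snapshot(n)[:,:,::-1])
    print(n,r.camera_params(n))
print(r.camera_params("wrist"))
E
```

```text
{'time_s': 0.0, 'tool_pos': array([ 0.16694391, -0.54963135,  0.18851807]), 'ee_rot': array([ 9.89153648e-01,  1.46881823e-01, -3.89087377e-05, -8.88152757e-04]), 'ft_force': array([ 0.63297536,  0.84719122, -0.09953455]), 'width': 0.9977733267742014}
scene {'fx': 441.9616778392793, 'fy': 441.9616778392793, 'cx': 320.6319601994823, 'cy': 202.1252202679421, 'dist_coeffs': array([-0.05725605,  0.        ,  0.        ,  0.        ,  0.        ]), 'R': array([[-0.87342993,  0.48688715, -0.00781411],
       [ 0.39430758,  0.6977527 , -0.59804909],
       [-0.2857301 , -0.52543513, -0.80142138]]), 't': array([ 0.46166218, -0.14501768,  1.34739326])}
top {'fx': 379.21633952891995, 'fy': 379.21633952891995, 'cx': 320.0107853395707, 'cy': 198.50422150475634, 'dist_coeffs': array([-0.06316945,  0.        ,  0.        ,  0.        ,  0.        ]), 'R': array([[ 0.01212918, -0.99975079,  0.01874155],
       [-0.98868727, -0.01479302, -0.14926031],
       [ 0.14950036, -0.01671913, -0.98862031]]), 't': array([-0.06983572,  0.49891787,  0.9979761 ])}
{'fx': 319.3606022608787, 'fy': 319.3606022608787, 'cx': 320.2400239873042, 'cy': 196.58730216238936, 'dist_coeffs': array([-0.04011666,  0.        ,  0.        ,  0.        ,  0.        ]), 'hand_eye': array([[-7.38616606e-04, -9.72853406e-01, -2.31421055e-01,
         6.62386847e-02],
       [ 9.99998387e-01, -3.39695564e-04, -1.76363135e-03,
         6.33094667e-04],
       [ 1.63714206e-03, -2.31421985e-01,  9.72852088e-01,
        -1.95268147e-01],
       [ 0.00000000e+00,  0.00000000e+00,  0.00000000e+00,
         1.00000000e+00]])}
```

View pics/scene0.png

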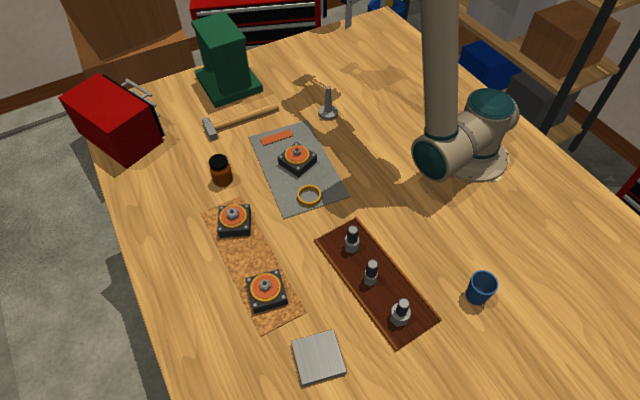

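View pics/top0.png

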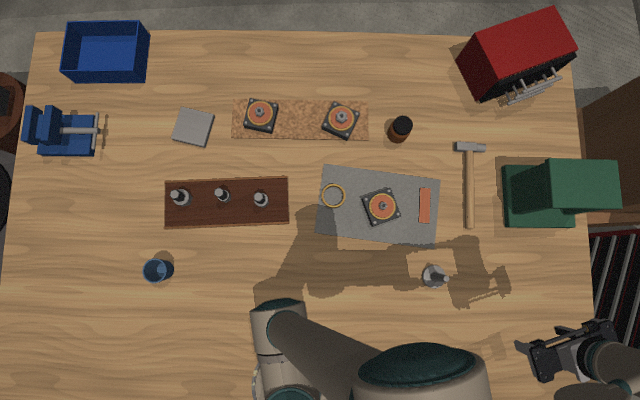

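```bash
cat > h.py <<'E'
import numpy as np, cv2
from plant import r
from scipy.spatial.transform import Rotation as Ro
def K(p): return np.array([[p['fx'],0,p['cx']],[0,p['fy'],p['cy']],[0,0,1.]])
def pose(name,s=None):
    p=r.camera_params(name)
    if name!='wrist': return p,p['R'],p['t']
    s=s or r.read_state()
    T=np.eye(4);T[:3,:3]=Ro.from_quat(s['ee_rot']).as_matrix();T[:3,3]=s['tool_pos']
    C=np.linalg.inv(T@p['hand_eye']); return p,C[:3,:3],C[:3,3]
def toplane(name,uv,z,s=None):
    p,R,t=pose(name,s)
    n=cv2.undistortPoints(np.array(uv,float).reshape(-1,1,2),K(p),p['dist_coeffs']).reshape(-1,2)
    d=np.c_[n,np.ones(len(n))]@R; c=-R.T@t
    z=np.broadcast_to(z,len(n)); return c+d*((z-c[2])/d[:,2])[:,None]
def proj(name,X,s=None):
    p,R,t=pose(name,s)
    return cv2.projectPoints(np.array(X,float).reshape(-1,1,3),cv2.Rodrigues(R)[0],t,K(p),p['dist_coeffs'])[0].reshape(-1,2)
E
python3 - <<'E'
import cv2
a=cv2.imread('pics/top0.png');b=cv2.imread('pics/scene0.png')
cv2.imwrite('pics/c1.png',cv2.resize(a[165:235,155:295],None,fx=5,fy=5,interpolation=3))
cv2.imwrite('pics/c2.png',cv2.resize(a[155:255,310:450],None,fx=5,fy=5,interpolation=3))
E
```

```text
(no output)
```

View pics/c1.png

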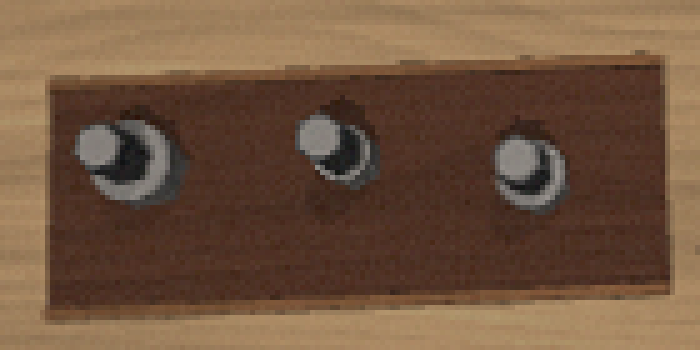

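View pics/c2.png

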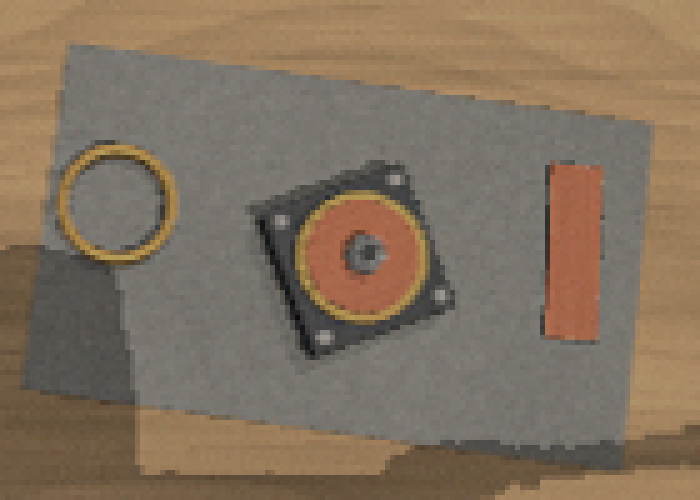

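Run:
```python
from h import *
print(toplane('top',[[174.9,194.7],[219.3,192.7],[259.3,196.5]],0.09).round(4))
print(toplane('top',[[383.5,206.3]],0.064).round(4))
s=r.read_state();M=Ro.from_quat(s['ee_rot']).as_matrix();print(M.round(3))
for X in ([.43,-.02,.3],[0.4,-.1,.3]): print(M.T@(np.array(X)-s['tool_pos']))
# tray corners, mat corners
print(toplane('top',[[165.2,227.5+1],[165.2,181],[287.5,177],[289,223]],0.01).round(3))
```

```text
[[0.4963 0.3157 0.09  ]
 [0.5033 0.1997 0.09  ]
 [0.4949 0.0952 0.09  ]]
[[ 0.4774 -0.2323  0.064 ]]
[[ 0.957  0.291 -0.   ]
 [ 0.291 -0.957  0.002]
 [ 0.    -0.002 -1.   ]]
[ 0.40559514 -0.43059313 -0.11061871]
[ 0.35364595 -0.36276049 -0.11073948]
[[0.413 0.366 0.01 ]
 [0.548 0.376 0.01 ]
 [0.564 0.029 0.01 ]
 [0.434 0.022 0.01 ]]
```

```bash
python3 -m pendant '0.195 -0.107 0 0 0 0; 0.195 -0.107 0 0 0 0; 0.195 -0.107 0 0 0 0; 0.195 -0.107 0 0 0 0; 0.195 -0.107 0 0 0 0; 0.389 -0.213 0 0 0 0; 0.389 -0.213 0 0 0 0; 0.389 -0.213 0 0 0 0; 0.389 -0.213 0.03 0 0 0; 0.389 -0.213 0.069 0 0 0; 0.389 -0.213 0.069 0 0 0; 0.389 -0.213 0.069 0 0 0'
python3 - <<'E'
from h import *
s=r.read_state();print(s['tool_pos'],s['ee_rot'],s['ft_force'])
im=r.snapshot('wrist');cv2.imwrite('pics/w1.png',im[:,:,::-1])
print(proj('wrist',[[.4774,-.2323,.062]],s))
E
```

```text
time_s: 1.1
tool_pos: [0.4774, -0.2274, 0.1159]
ee_rot: [0.989, 0.149, -0.002, -0.004]
ft_force: [-0.6, 0.0, 0.2]
width: 1.0
[ 0.47735702 -0.22742987  0.11591274] [ 0.98886951  0.14871602 -0.00194274 -0.00410622] [-0.62671416  0.01523241  0.19957192]
[[326.38258964 206.48810205]]
```

View pics/w1.png

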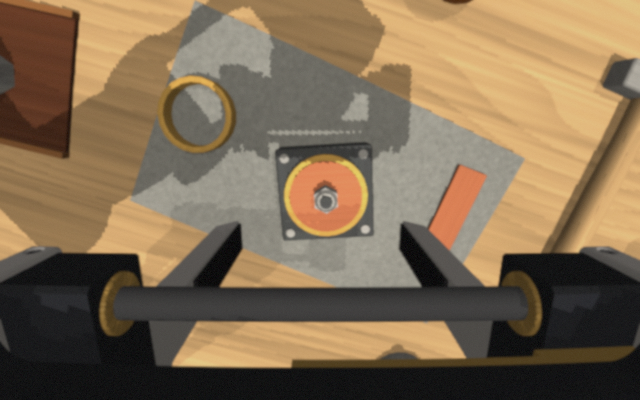

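```bash
python3 -m pendant '0 0 0 0 0 0; 0 0 0 0 0 0; 0 0 0 0 0 0'
python3 - <<'E'
from h import *
s=r.read_state();print(s['tool_pos'],s['ee_rot'],s['joint_vel'])
im=r.snapshot('wrist')[:,:,::-1];cv2.imwrite('pics/w2.png',cv2.resize(im[130:260,260:390],None,fx=4.6,fy=4.6,interpolation=2))
cv2.imwrite('pics/w2n.png',cv2.resize(im[170:235,290:360],None,fx=9,fy=9,interpolation=2))
E
```

```text
time_s: 1.4
tool_pos: [0.4766, -0.23, 0.1174]
ee_rot: [0.989, 0.148, -0.002, -0.003]
ft_force: [-0.0, 0.4, -0.1]
width: 0.998
[ 0.47664488 -0.23000939  0.11736902] [ 0.98894649  0.14823096 -0.00195412 -0.00293256] [-0.01038915 -0.00748391 -0.00602292  0.00161    -0.00448653  0.00021693]
```

View pics/w2.png

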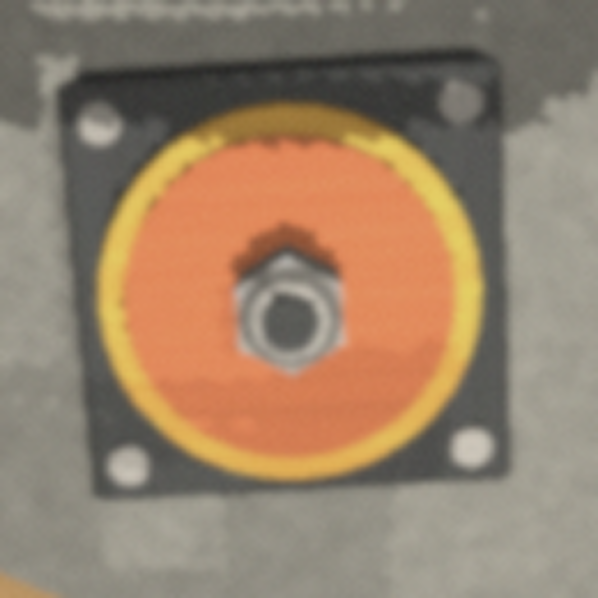

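View pics/w2n.png

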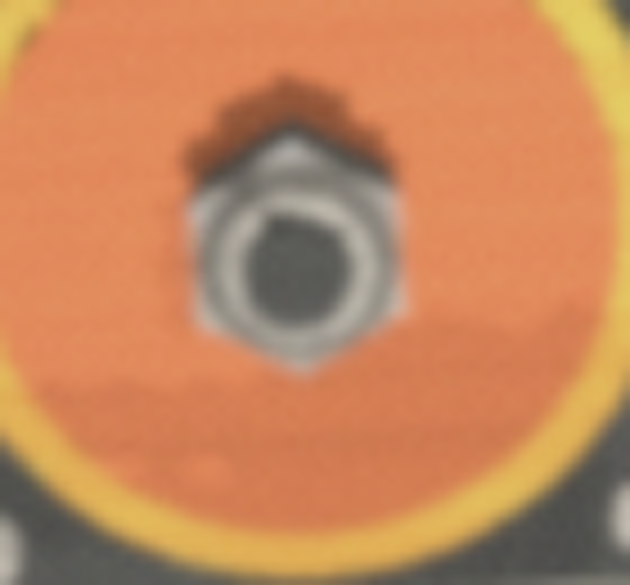

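Run:
```python
from h import *
s=r.read_state()
f=lambda P:(np.array(P)+.5)/9-.5+[290,170]
c=[[303,372],[405,314],[395,182],[290,130],[193,195],[200,322]]
X=toplane('wrist',f(c),.0585,s); print(X.mean(0),toplane('wrist',f([[299,268]]),.065,s))
d=X-X.mean(0);print(np.linalg.norm(d,axis=1), np.degrees(np.arctan2(d[:,1],d[:,0])), (np.degrees(np.arctan2(d[:,1],d[:,0]))+30)%60)
# holder edges
g=lambda P:(np.array(P)+.5)/4.6-.5+[260,130]
Y=toplane('wrist',g([[100,125],[461,101],[472,448],[129,467]]),.036,s);print(Y,Y.mean(0)); e=np.diff(Y,axis=0);print(np.degrees(np.arctan2(e[:,1],e[:,0])))
print(toplane('wrist',g([[291,290]]),.044,s))
M=Ro.from_quat(s['ee_rot']).as_matrix();print(M.round(4))
```

```text
[ 0.48175193 -0.23053031  0.0585    ] [[ 0.48200646 -0.2305789   0.065     ]]
[0.01126017 0.01136833 0.01102119 0.0114426  0.0109242  0.01105159] [-160.41507531 -103.17850314  -35.95592851   20.54107898   77.32331419
  143.06013102] [49.58492469 46.82149686 54.04407149 50.54107898 47.32331419 53.06013102]
[[ 0.500871   -0.18720886  0.036     ]
 [ 0.52504911 -0.25077112  0.036     ]
 [ 0.46080066 -0.27473475  0.036     ]
 [ 0.4369171  -0.21077066  0.036     ]] [ 0.48090947 -0.23087135  0.036     ]
[ -69.17394777 -159.54530187  110.47513796]
[[ 0.48269796 -0.23045204  0.044     ]]
[[ 0.9562  0.2928 -0.0041]
 [ 0.2928 -0.9562  0.005 ]
 [-0.0025 -0.006  -1.    ]]
```

```bash
python3 -m pendant '0.01 -0.027 -0.025 -0.006 0.0025 0; 0.15 -0.404 -0.075 -0.006 0.0025 0; 0.15 -0.404 -0.075 -0.006 0.0025 0; 0.15 -0.404 -0.075 -0.006 0.0025 0; 0.15 -0.404 -0.075 -0.006 0.0025 0; 0.15 -0.404 -0.075 -0.006 0.0025 0; 0.15 -0.404 -0.075 -0.006 0.0025 0; 0.15 -0.404 -0.075 -0.006 0.0025 0; 0.15 -0.404 -0.051 -0.006 0.0025 0; 0.15 -0.404 -0.051 -0.006 0.0025 0; 0.15 -0.404 -0.051 -0.006 0.0025 0; 0.15 -0.404 -0.051 -0.006 0.0025 0'
python3 -m pendant '0 0 0 0 0 0; 0 0 0 0 0 0; 0 0 0 0 0 0; 0 0 0 0 0 0'
python3 - <<'E'
from h import *
s=r.read_state();print(s['tool_pos'],s['joint_vel'].round(3));M=Ro.from_quat(s['ee_rot']).as_matrix();print(M.round(4))
im=r.snapshot('wrist')[:,:,::-1];cv2.imwrite('pics/w3.png',im)
E
```

```text
time_s: 2.45
tool_pos: [0.5027, 0.204, 0.1712]
ee_rot: [0.989, 0.15, 0.001, -0.002]
ft_force: [0.2, -0.3, 0.5]
width: 0.994
time_s: 2.78
tool_pos: [0.5031, 0.2023, 0.1717]
ee_rot: [0.989, 0.148, 0.001, -0.001]
ft_force: [-0.2, -0.9, 1.0]
width: 1.001
[0.50307897 0.20232578 0.17170332] [ 0.002  0.001  0.002  0.003 -0.002  0.   ]
[[ 0.9559  0.2937  0.0026]
 [ 0.2937 -0.9559  0.0031]
 [ 0.0034 -0.0022 -1.    ]]
```

View pics/w3.png

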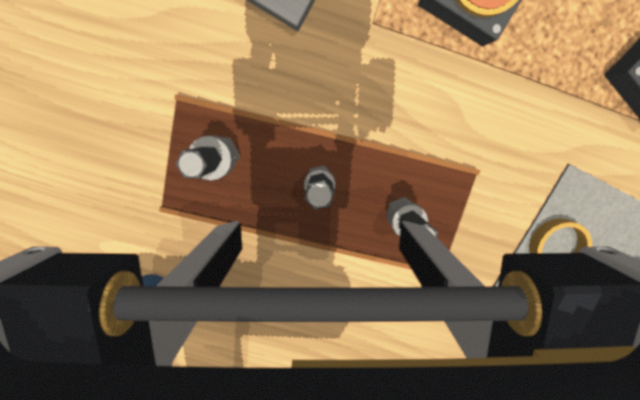

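Run:
```python
from h import *
im=cv2.imread('pics/w3.png')
cv2.imwrite('pics/w3s.png',cv2.resize(im[155:220,285:355],None,fx=9,fy=9,interpolation=2))
cv2.imwrite('pics/w3b.png',cv2.resize(im[115:265,160:480],None,fx=2.5,fy=2.5,interpolation=2))
```

```text
(no output)
```

View pics/w3s.png

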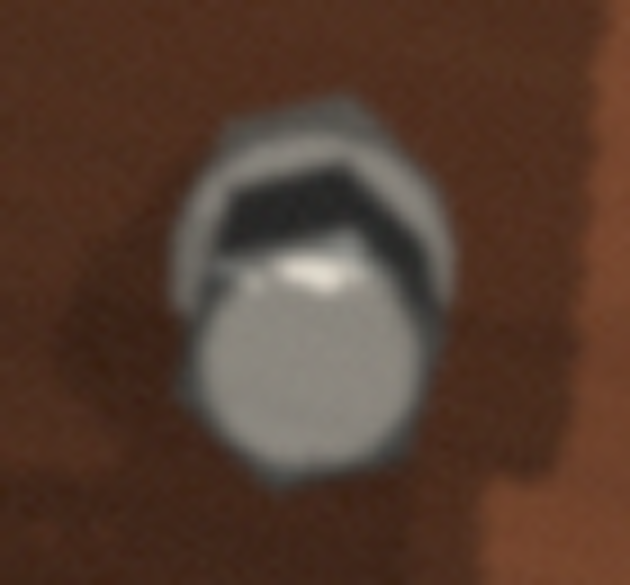

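View pics/w3b.png

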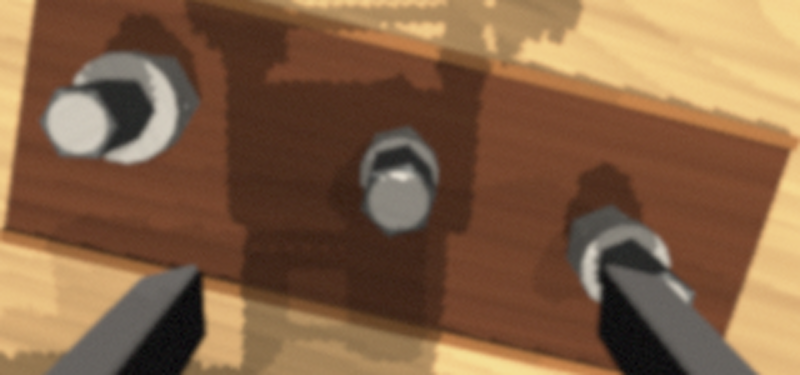

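Run:
```python
from h import *
s=r.read_state()
f=lambda P:(np.array(P)+.5)/9-.5+[285,155]
def ang(P,z):
    X=toplane('wrist',f(P),z,s); d=X[1]-X[0]; return (np.degrees(np.arctan2(d[1],d[0]))+90)%60
print([ang(P,z) for P,z in [([[278,488],[408,455]],.09),([[185,390],[278,488]],.09),([[440,340],[408,455]],.09),([[232,190],[345,160]],.044),([[225,125],[345,97]],.028),([[345,160],[437,270]],.044)]])
print(toplane('wrist',f([[311,361]]),.09,s)) # top disc
print(toplane('wrist',f([[314,272]]),.044,s)) # body circle center x  (y est)
g=lambda P:(np.array(P)+.5)/9-.5+[285,155]
# model overlay: body circle & grip hex at guess
for c in ([.5045,.2003],):
    th=np.linspace(0,2*np.pi,9)[:-1]
    print(((proj('wrist',np.c_[c[0]+.016*np.cos(th),c[1]+.016*np.sin(th),0*th+.044],s)-[285,155]+.5)*9-.5).round())
M=Ro.from_quat(s['ee_rot']).as_matrix();print('tool y ang',np.degrees(np.arctan2(M[1,1],M[0,1])))
```

```text
[np.float64(31.822300320313282), np.float64(29.44174668816099), np.float64(32.3443496766227), np.float64(32.0791786558414), np.float64(30.262243320359907), np.float64(26.760706395017408)]
[[0.50502667 0.20418161 0.09      ]]
[[0.50498827 0.20416572 0.044     ]]
[[387. 153.]
 [279. 164.]
 [211. 245.]
 [222. 350.]
 [304. 415.]
 [410. 406.]
 [478. 326.]
 [469. 221.]]
tool y ang -72.9193863534007
```

```bash
python3 -m pendant '0.0021 -0.0011 0 -0.0022 -0.0034 0.12; 0.0021 -0.0011 0 -0.0022 -0.0034 0.24; 0.0021 -0.0011 0 -0.0022 -0.0034 0.28; 0.0021 -0.0011 0.02 -0.0022 -0.0034 0.28; 0.0021 -0.0011 0.04 -0.0022 -0.0034 0.28; 0.0021 -0.0011 0.04 -0.0022 -0.0034 0.28; 0.0021 -0.0011 0.04 -0.0022 -0.0034 0.28; 0.0021 -0.0011 0.04 -0.0022 -0.0034 0.28' 0.06
python3 - <<'E'
from h import *
s=r.read_state();print(s['tool_pos'],s['joint_vel'].round(3));M=Ro.from_quat(s['ee_rot']).as_matrix();print(M.round(4))
print('tool y ang',np.degrees(np.arctan2(M[1,1],M[0,1])),M.T@(np.array([.505,.2042,.072])-s['tool_pos']))
im=r.snapshot('wrist')[:,:,::-1];cv2.imwrite('pics/w4.png',im)
print(proj('wrist',[[.505,.2042,.09],[.505,.2042,.044]],s))
E
```

```text
time_s: 3.5
tool_pos: [0.5055, 0.2039, 0.1325]
ee_rot: [1.0, 0.009, 0.0, -0.0]
ft_force: [-0.4, 0.6, 1.1]
width: 0.64
[0.50550681 0.203864   0.13252266] [ 0.004 -0.01  -0.015 -0.001 -0.002  0.001]
[[ 9.999e-01  1.730e-02  6.000e-04]
 [ 1.730e-02 -9.999e-01  7.000e-04]
 [ 6.000e-04 -7.000e-04 -1.000e+00]]
tool y ang -89.01109007030063 [-0.00053632 -0.00030486  0.06052257]
[[319.4129171  209.5225247 ]
 [319.65962854 195.88441967]]
```

View pics/w4.png

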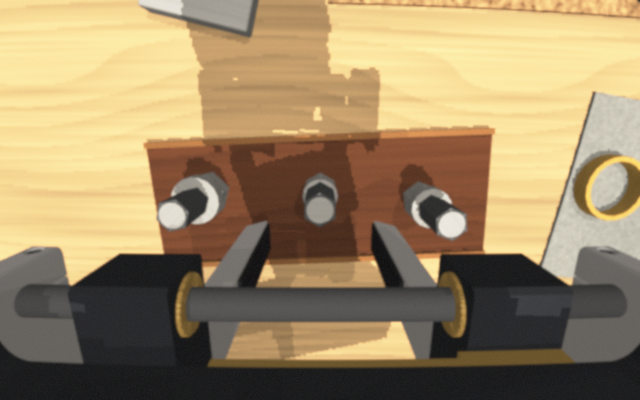

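```bash
python3 -m pendant '0 -0.0003 0.02 0 0 0; 0 -0.0003 0.04 0 0 0; 0 -0.0003 0.0605 0 0 0; 0 -0.0003 0.0605 0 0 0; 0 -0.0003 0.0605 0 0 0; 0 -0.0003 0.0605 0 0 0' 0.06
python3 -m pendant '0 0 0 0 0 0; 0 0 0 0 0 0; 0 0 0 0 0 0; 0 0 0 0 0 0; 0 0 0 0 0 0; 0 0 0 0 0 0; 0 0 0 0 0 0; 0 0 0 0 0 0' 0.01 40
python3 - <<'E'
from h import *
s=r.read_state();print(s['tool_pos'],s['width']*.094,s['ft_force'],s['torque'])
cv2.imwrite('pics/w5.png',r.snapshot('wrist')[:,:,::-1])
E
```

```text
time_s: 4.05
tool_pos: [0.5072, 0.2048, 0.0739]
ee_rot: [1.0, 0.009, 0.002, -0.001]
ft_force: [0.2, 1.1, -0.0]
width: 0.637
time_s: 4.72
tool_pos: [0.5081, 0.2042, 0.0749]
ee_rot: [1.0, 0.009, 0.003, -0.0]
ft_force: [-0.1, -1.6, 7.1]
width: 0.121
[0.50810813 0.20420434 0.07491805] 0.011366782103467912 [-0.12409419 -1.61511456  7.06261233] [-0.47232307  0.06158451 -0.0233396 ]
```

View pics/w5.png

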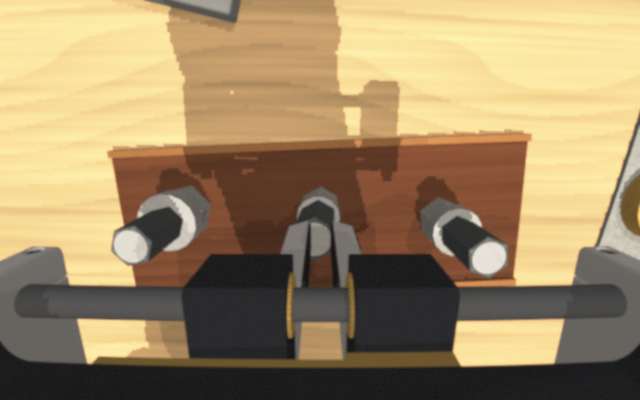

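Run:
```python
from h import *
im=cv2.imread('pics/w5.png')
cv2.imwrite('pics/w5s.png',cv2.resize(im[170:310,240:400],None,fx=4.2,fy=4.2,interpolation=2))
cv2.imwrite('pics/sc5.png',cv2.resize(r.snapshot('scene')[200:340,300:460,::-1],None,fx=4.2,fy=4.2,interpolation=2))
s=r.read_state();print(s['tool_pos'],s['width']*.094,s['ft_force'],s['torque'],s['joint_vel'].round(3))
```

```text
[0.50822458 0.20432488 0.07508523] 0.01028205000652505 [ 0.01677219 -1.06536606  5.9646153 ] [-0.36612232  0.0778943   0.03548925] [-0.001 -0.001 -0.002  0.002  0.001 -0.002]
```

View pics/w5s.png

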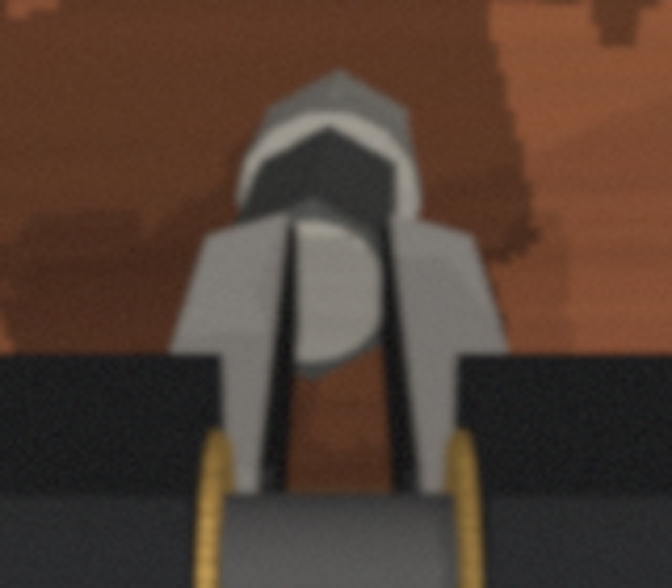

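View pics/sc5.png

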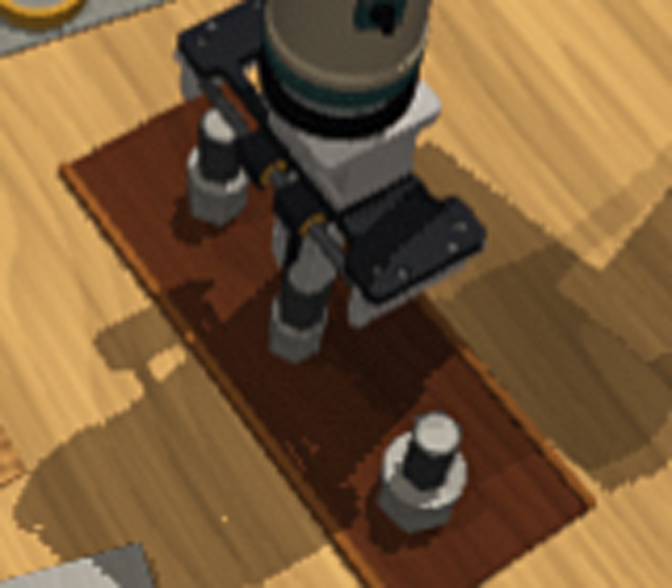

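Run:
```python
from h import *
s=r.read_state();M=Ro.from_quat(s['ee_rot']).as_matrix()
print(M.round(4))
q=lambda X:((proj('wrist',X,s)-[240,170]+.5)*4.2-.5).round()
print('top',q([[.505,.2042,.09]]),'bodytop',q([[.505,.2042,.044]]), 'mouth', q([[.505,.2042,.006]]))
th=np.radians(31+30+60*np.arange(6))
print('hex top',q(np.c_[.505+.01386*np.cos(th),.2042+.01386*np.sin(th),0*th+.09]))
print('hex bot',q(np.c_[.505+.01386*np.cos(th),.2042+.01386*np.sin(th),0*th+.044]))
for w in (.0103,.024):
  print(w,q([s['tool_pos']+M@[dx,sg*w/2,dz] for dz in (.022,-.02) for dx in (-.008,.008) for sg in (1,-1)]))
```

```text
[[ 9.998e-01  1.780e-02  6.400e-03]
 [ 1.780e-02 -9.998e-01  9.000e-04]
 [ 6.400e-03 -8.000e-04 -1.000e+00]]
top [[336. 294.]] bodytop [[337. 201.]] mouth [[338. 147.]]
hex top [[251. 248.]
 [253. 339.]
 [336. 384.]
 [419. 339.]
 [421. 248.]
 [336. 201.]]
hex bot [[269. 163.]
 [270. 238.]
 [337. 275.]
 [405. 239.]
 [406. 163.]
 [337. 125.]]
0.0103 [[367. 242.]
 [306. 242.]
 [367. 152.]
 [306. 152.]
 [372. 340.]
 [299. 340.]
 [373. 231.]
 [298. 231.]]
0.024 [[407. 242.]
 [266. 242.]
 [408. 152.]
 [265. 152.]
 [421. 340.]
 [250. 340.]
 [423. 231.]
 [248. 231.]]
```

Run:
```python
from h import *
s=r.read_state();M=Ro.from_quat(s['ee_rot']).as_matrix()
q=lambda X:((proj('scene',X)-[300,200]+.5)*4.2-.5).round().tolist()
for dz in (.022,0,-.02,-.05): print(dz,q([s['tool_pos']+M@[0,sg*.006,dz] for sg in (1,-1)]))
print('sock',q([[.505,.2042,z] for z in (.006,.044,.09)]))
```

```text
0.022 [[288.0, 295.0], [300.0, 311.0]]
0 [[291.0, 276.0], [303.0, 293.0]]
-0.02 [[294.0, 259.0], [306.0, 275.0]]
-0.05 [[299.0, 231.0], [312.0, 248.0]]
sock [[292.0, 338.0], [297.0, 308.0], [304.0, 269.0]]
```

Run:
```python
from h import *
im=r.snapshot('scene')[:,:,::-1]
cv2.imwrite('pics/sc6.png',cv2.resize(im[235:300,345:410],None,fx=9,fy=9,interpolation=2))
im=r.snapshot('top')[:,:,::-1]
cv2.imwrite('pics/tp6.png',cv2.resize(im[165:235,155:295],None,fx=5,fy=5,interpolation=2))
```

```text
(no output)
```

View pics/sc6.png

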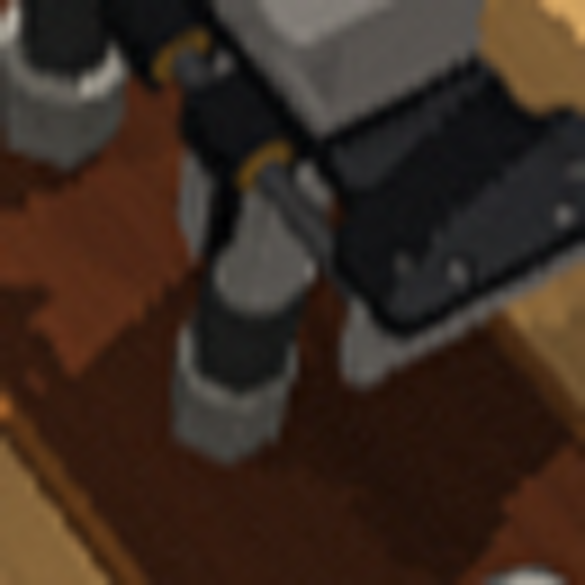

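View pics/tp6.png

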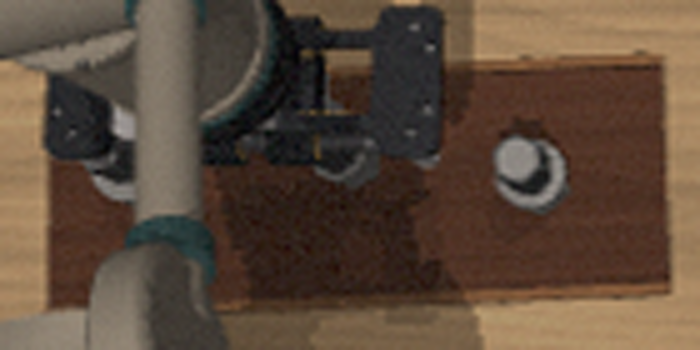

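```bash
python3 -m pendant '0 0 -0.02 0 0 0; 0 0 -0.04 0 0 0; 0 0 -0.04 0 0 0; 0 0 -0.04 0 0 0; 0 0 -0.04 0 0 0'
python3 - <<'E'
from h import *
s=r.read_state();print(s['tool_pos'],s['width']*.094,s['ft_force'],s['torque'])
cv2.imwrite('pics/w6.png',r.snapshot('wrist')[100:340,160:480,::-1].repeat(2,0).repeat(2,1))
im=r.snapshot('scene')[:,:,::-1]
cv2.imwrite('pics/sc7.png',cv2.resize(im[215:300,330:430],None,fx=7,fy=7,interpolation=2))
E
```

```text
time_s: 5.33
tool_pos: [0.5073, 0.2041, 0.1143]
ee_rot: [1.0, 0.009, 0.003, -0.0]
ft_force: [-0.0, -0.1, -0.4]
width: 0.107
[0.50730243 0.20414499 0.11432861] 0.010014781520400433 [-1.22603901e-04 -1.46147568e-01 -4.04860146e-01] [ 0.0068084   0.0114978  -0.09765448]
```

View pics/w6.png

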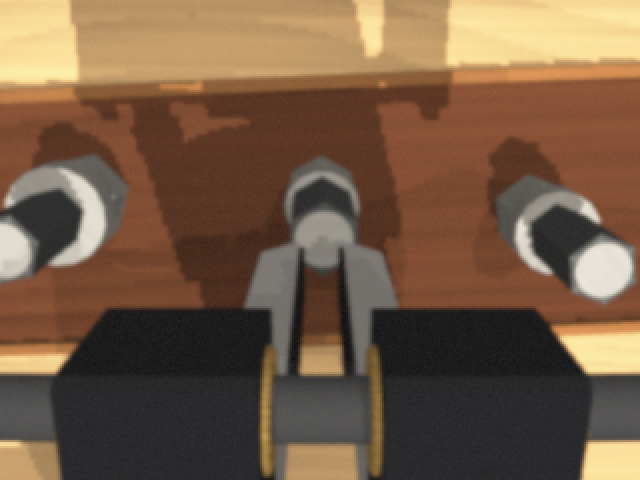

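View pics/sc7.png

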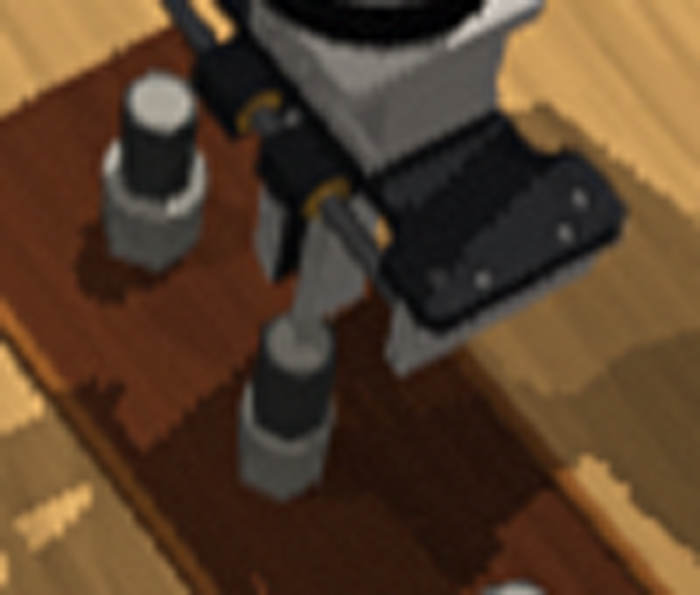

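Run:
```python
from h import *
s=r.read_state();M=Ro.from_quat(s['ee_rot']).as_matrix()
q=lambda X:((proj('scene',X)-[330,215]+.5)*7-.5).round().tolist()
qw=lambda X:((proj('wrist',X,s)-[160,100]+.5)*2-.5).round().tolist()
for dz in (.022,-.02):
  for dx in (.008,-.008,-.024):
    for y in (-.0175,-.005,.005,.0175):
      P=[s['tool_pos']+M@[dx,y,dz]]; print(dz,dx,y,q(P),qw(P))
print(q([[.505,.2042,.09]]),qw([[.505,.2042,.09]]))
```

```text
0.022 0.008 -0.0175 [[302.0, 395.0]] [[270.0, 212.0]]
0.022 0.008 -0.005 [[281.0, 366.0]] [[306.0, 212.0]]
0.022 0.008 0.005 [[264.0, 342.0]] [[334.0, 212.0]]
0.022 0.008 0.0175 [[243.0, 314.0]] [[370.0, 212.0]]
0.022 -0.008 -0.0175 [[342.0, 373.0]] [[271.0, 255.0]]
0.022 -0.008 -0.005 [[321.0, 344.0]] [[306.0, 255.0]]
0.022 -0.008 0.005 [[304.0, 321.0]] [[334.0, 255.0]]
0.022 -0.008 0.0175 [[283.0, 293.0]] [[369.0, 255.0]]
0.022 -0.024 -0.0175 [[382.0, 351.0]] [[272.0, 297.0]]
0.022 -0.024 -0.005 [[361.0, 322.0]] [[306.0, 297.0]]
0.022 -0.024 0.005 [[344.0, 300.0]] [[334.0, 297.0]]
0.022 -0.024 0.0175 [[322.0, 272.0]] [[368.0, 297.0]]
-0.02 0.008 -0.0175 [[314.0, 332.0]] [[259.0, 250.0]]
-0.02 0.008 -0.005 [[292.0, 302.0]] [[302.0, 250.0]]
-0.02 0.008 0.005 [[274.0, 278.0]] [[337.0, 250.0]]
-0.02 0.008 0.0175 [[253.0, 249.0]] [[380.0, 250.0]]
-0.02 -0.008 -0.0175 [[356.0, 309.0]] [[260.0, 302.0]]
-0.02 -0.008 -0.005 [[333.0, 280.0]] [[303.0, 302.0]]
-0.02 -0.008 0.005 [[316.0, 257.0]] [[337.0, 302.0]]
-0.02 -0.008 0.0175 [[294.0, 228.0]] [[379.0, 302.0]]
-0.02 -0.024 -0.0175 [[397.0, 287.0]] [[261.0, 351.0]]
-0.02 -0.024 -0.005 [[375.0, 258.0]] [[303.0, 351.0]]
-0.02 -0.024 0.005 [[357.0, 235.0]] [[336.0, 351.0]]
-0.02 -0.024 0.0175 [[335.0, 206.0]] [[378.0, 351.0]]
[[297.0, 344.0]] [[319.0, 238.0]]
```

```bash
python3 -m pendant '-0.0028 0 0 -0.001 -0.006 0; -0.0028 0 0 -0.001 -0.006 0; -0.0028 0 0 -0.001 -0.006 0; -0.0028 0 0.02 -0.001 -0.006 0; -0.0028 0 0.04 -0.001 -0.006 0; -0.0028 0 0.05 -0.001 -0.006 0; -0.0028 0 0.05 -0.001 -0.006 0; -0.0028 0 0.05 -0.001 -0.006 0' 0.05
python3 - <<'E'
from h import *
s=r.read_state();print(s['tool_pos'],s['width']*.094,s['ft_force'],s['torque']);M=Ro.from_quat(s['ee_rot']).as_matrix();print(M.round(4))
cv2.imwrite('pics/w7.png',r.snapshot('wrist')[100:340,160:480,::-1].repeat(2,0).repeat(2,1))
E
```

```text
time_s: 6.1
tool_pos: [0.5041, 0.2039, 0.0635]
ee_rot: [1.0, 0.009, -0.002, 0.001]
ft_force: [-0.5, 0.6, 0.9]
width: 0.533
[0.50410624 0.20393864 0.06346986] 0.05006475223615724 [-0.47988737  0.63255186  0.86463611] [ 0.01514986  0.01982793 -0.03409109]
[[ 0.9998  0.0178 -0.0032]
 [ 0.0178 -0.9998 -0.0011]
 [-0.0032  0.0011 -1.    ]]
```

View pics/w7.png

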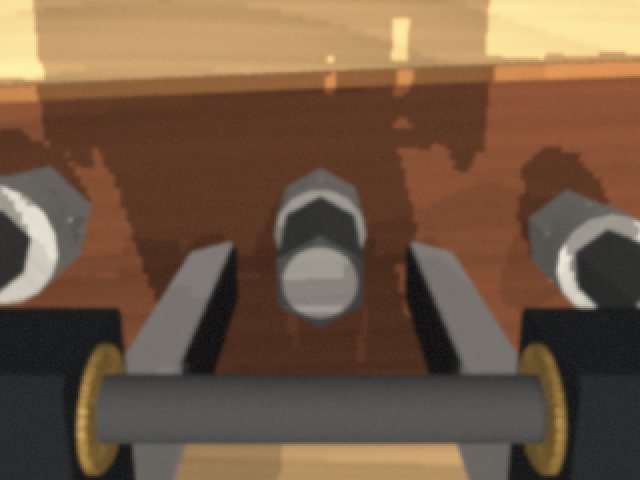

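```bash
python3 -m pendant '0.0007 0 0.012 0 0.002 0; 0.0007 0 0.024 0 0.002 0; 0.0007 0 0.031 0 0.002 0; 0.0007 0 0.031 0 0.002 0; 0.0007 0 0.031 0 0.002 0; 0.0007 0 0.031 0 0.002 0'
python3 - <<'E'
from h import *
s=r.read_state();print(s['tool_pos'],s['width']*.094,s['ft_force'],s['torque']);M=Ro.from_quat(s['ee_rot']).as_matrix();print(M.round(4))
im=r.snapshot('wrist')[:,:,::-1]
cv2.imwrite('pics/w8.png',im[100:340,160:480].repeat(2,0).repeat(2,1))
im=r.snapshot('scene')[:,:,::-1]
cv2.imwrite('pics/sc8.png',cv2.resize(im[225:300,340:430],None,fx=7,fy=7,interpolation=2))
E
```

```text
time_s: 6.65
tool_pos: [0.5062, 0.2043, 0.034]
ee_rot: [1.0, 0.009, 0.001, 0.0]
ft_force: [-0.1, 0.8, -0.0]
width: 0.529
[0.5062405  0.20434766 0.03404564] 0.049721857283095694 [-0.07664615  0.77891622 -0.03422196] [-0.01484594 -0.04304459  0.0219441 ]
[[ 9.998e-01  1.780e-02  2.000e-03]
 [ 1.780e-02 -9.998e-01 -2.000e-04]
 [ 2.000e-03  2.000e-04 -1.000e+00]]
```

View pics/w8.png

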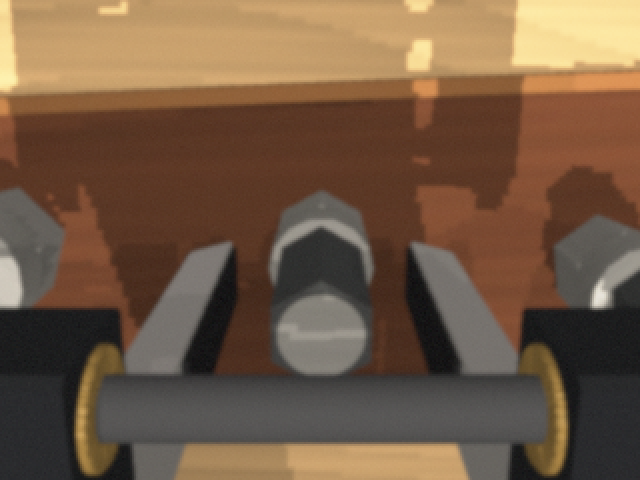

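View pics/sc8.png

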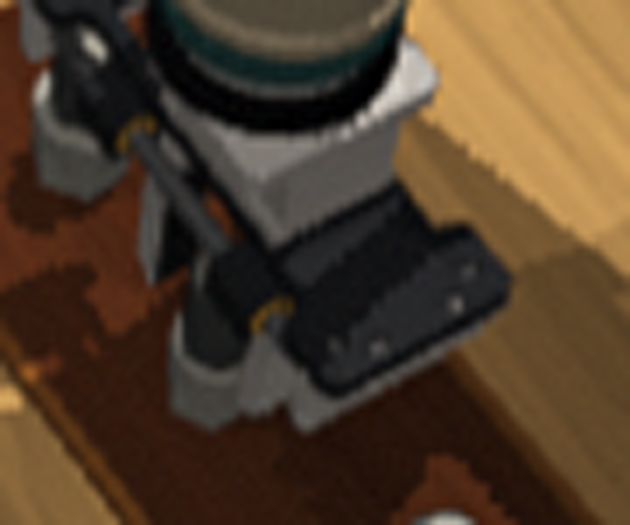

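```bash
python3 -m pendant '0 0 0 0 0 0; 0 0 0 0 0 0; 0 0 0 0 0 0; 0 0 0 0 0 0; 0 0 0 0 0 0; 0 0 0 0 0 0; 0 0 0 0 0 0; 0 0 0 0 0 0' 0.005 40
python3 -m pendant '0 0 -0.01 0 0 0; 0 0 -0.03 0 0 0; 0 0 -0.06 0 0 0; 0 0 -0.06 0 0 0; 0 0 -0.06 0 0 0'
python3 - <<'E'
from h import *
s=r.read_state();print(s['tool_pos'],s['width']*.094,s['ft_force'],s['torque']);M=Ro.from_quat(s['ee_rot']).as_matrix();print(M.round(4))
im=r.snapshot('wrist')[:,:,::-1]
cv2.imwrite('pics/w9.png',im[100:340,160:480].repeat(2,0).repeat(2,1))
E
```

```text
time_s: 7.42
tool_pos: [0.5062, 0.2043, 0.0342]
ee_rot: [1.0, 0.009, 0.001, 0.0]
ft_force: [-0.3, -0.0, 1.2]
width: 0.252
time_s: 7.83
tool_pos: [0.5074, 0.2047, 0.0958]
ee_rot: [1.0, 0.009, 0.003, -0.0]
ft_force: [-0.8, 0.0, -2.1]
width: 0.256
[0.50738136 0.20471222 0.09576713] 0.02409053714735438 [-0.82648761  0.04035193 -2.10038642] [0.0286781  0.05387853 0.01100983]
[[ 9.998e-01  1.780e-02  6.000e-03]
 [ 1.780e-02 -9.998e-01  9.000e-04]
 [ 6.000e-03 -7.000e-04 -1.000e+00]]
```

View pics/w9.png

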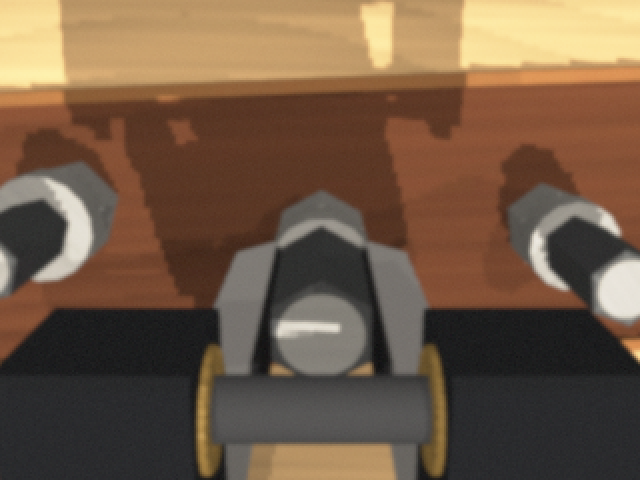

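Run:
```python
from h import *
s=r.read_state();M=Ro.from_quat(s['ee_rot']).as_matrix()
u=(np.array([[321,333.5]])+.5)/2-.5+[160,100]
X=toplane('wrist',u,s['tool_pos'][2]-.0282+.084,s)[0]; print(X, M.T@(X-s['tool_pos']))
print(proj('wrist',[s['tool_pos']+M@[dx,0,-.0558] for dx in(0,.002)],s),u)
```

```text
[0.50491202 0.20381935 0.15009008] [-0.00092134  0.00049589 -0.05580259]
[[319.20221856 264.71207255]
 [319.19565956 260.81720846]] [[320.25 266.5 ]]
```

```bash
python3 -m pendant '0 0 -0.04 0 0 0; 0 0 -0.06 0 0 0; 0 0.04 -0.06 0 0 0; -0.0324 0.434 -0.06 -0.001 -0.006 -0.1; -0.0324 0.434 -0.06 -0.001 -0.006 -0.2; -0.0324 0.434 -0.06 -0.001 -0.006 -0.337; -0.0324 0.434 -0.06 -0.001 -0.006 -0.337; -0.0324 0.434 -0.06 -0.001 -0.006 -0.337; -0.0324 0.434 -0.06 -0.001 -0.006 -0.337; -0.0324 0.434 -0.06 -0.001 -0.006 -0.337; -0.0324 0.434 -0.06 -0.001 -0.006 -0.337; -0.0324 0.434 -0.06 -0.001 -0.006 -0.337'
python3 - <<'E'
from h import *
s=r.read_state();M=Ro.from_quat(s['ee_rot']).as_matrix();print(M.round(4), s['width']*.094)
print(M.T@(np.array([.4825,-.2298,.135])-s['tool_pos']), np.degrees(np.arctan2(M[1,1],M[0,1])))
E
```

```text
time_s: 8.88
tool_pos: [0.481, -0.2063, 0.1524]
ee_rot: [0.984, 0.176, -0.003, -0.0]
ft_force: [2.0, -1.0, -1.8]
width: 0.25
[[ 9.378e-01  3.472e-01 -6.100e-03]
 [ 3.472e-01 -9.378e-01 -1.000e-04]
 [-5.700e-03 -2.000e-03 -1.000e+00]] 0.023544942238704073
[-0.00664989  0.02258753  0.01743855] -69.68536280660982
```

```bash
python3 -m pendant '-0.0066 0.0226 0.0174 -0.002 0.0057 0; -0.0066 0.0226 0.0174 -0.002 0.0057 0; -0.0066 0.0226 0.0174 -0.002 0.0057 0; -0.0066 0.0226 0.0174 -0.002 0.0057 0; -0.0066 0.0226 0.0174 -0.002 0.0057 0; -0.0066 0.0226 0.0174 -0.002 0.0057 0'
python3 - <<'E'
from h import *
s=r.read_state();M=Ro.from_quat(s['ee_rot']).as_matrix();print(M.round(4), s['width']*.094,s['ft_force'])
print(s['tool_pos'],M.T@(np.array([.4825,-.2298,.105])-s['tool_pos']), np.degrees(np.arctan2(M[1,1],M[0,1])))
im=r.snapshot('wrist')[:,:,::-1]
cv2.imwrite('pics/w10.png',im[100:340,160:480].repeat(2,0).repeat(2,1))
im=r.snapshot('scene')[:,:,::-1]
cv2.imwrite('pics/sc10.png',cv2.resize(im[115:195,255:345],None,fx=7,fy=7,interpolation=2))
# expected nut/base in scene
print(proj('wrist',[[.4818,-.2306,.046]],s))
E
```

```text
time_s: 9.38
tool_pos: [0.4828, -0.2284, 0.1353]
ee_rot: [0.984, 0.177, 0.0, -0.0]
ft_force: [0.5, 0.4, -1.8]
width: 0.252
[[ 9.371e-01  3.490e-01  2.000e-04]
 [ 3.490e-01 -9.371e-01  3.000e-04]
 [ 3.000e-04 -2.000e-04 -1.000e+00]] 0.023728862395083584 [ 0.49259071  0.35320175 -1.76142202]
[ 0.482758   -0.22836294  0.13526917] [-0.0007515   0.0012626   0.03026872] -69.57646670267398
[[322.08765199 196.85021765]]
```

View pics/w10.png

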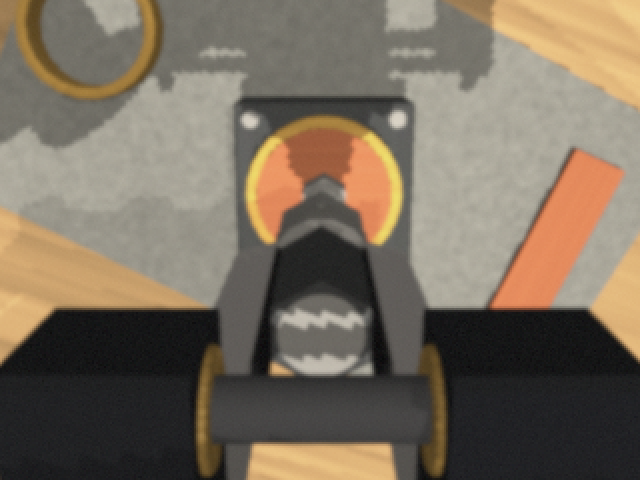

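View pics/sc10.png

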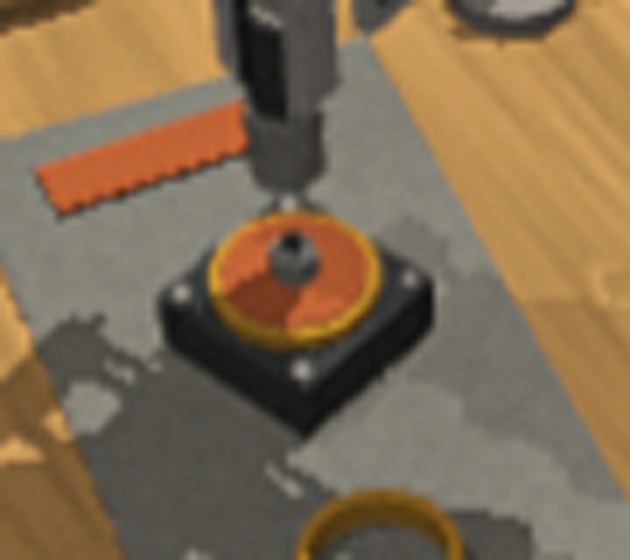

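Run:
```python
from h import *
s=r.read_state();M=Ro.from_quat(s['ee_rot']).as_matrix()
q=lambda X:((proj('scene',X)-[255,115]+.5)*7-.5).round(1).tolist()
print('stud',q([[.4818,-.2306,.065]]))
print('disc',q([[.4818,-.2306,.046]]))
c=s['tool_pos']+M@[-.0009,.0005,0]
th=np.radians(20.4+30+60*np.arange(6))
for z,dz in ((.0282,'mouth'),(.0062,'skirt top'),):
  print(dz,q([c+M@[.01617*np.cos(t),.01617*np.sin(t),z] for t in np.radians(60*np.arange(6))]))
im=r.snapshot('scene')[:,:,::-1]
cv2.imwrite('pics/sc11.png',cv2.resize(im[125:170,275:320],None,fx=13,fy=13,interpolation=2))
q2=lambda X:((proj('scene',X)-[275,125]+.5)*13-.5).round(1).tolist()
print('mouth2',q2([c+M@[.01617*np.cos(t),.01617*np.sin(t),.0282] for t in np.radians(60*np.arange(6))]),'stud',q2([[.4818,-.2306,.065]]),
 'nut low',q2([[.4818+.01097*np.cos(t),-.2306+.01097*np.sin(t),.046] for t in th]))
```

```text
stud [[288.6, 238.7]]
disc [[290.9, 270.2]]
mouth [[256.0, 190.2], [244.2, 163.1], [271.3, 141.4], [310.2, 146.3], [322.6, 173.1], [295.5, 195.2]]
skirt top [[252.7, 150.8], [240.7, 123.7], [268.2, 101.9], [307.7, 106.8], [320.2, 133.6], [292.7, 155.9]]
mouth2 [[215.9, 223.6], [193.9, 173.4], [244.3, 133.0], [316.6, 142.0], [339.5, 191.8], [289.2, 233.0]] stud [[276.3, 313.8]] nut low [[270.2, 407.6], [316.8, 395.3], [327.0, 360.1], [291.1, 337.3], [244.9, 349.4], [234.3, 384.5]]
```

View pics/sc11.png

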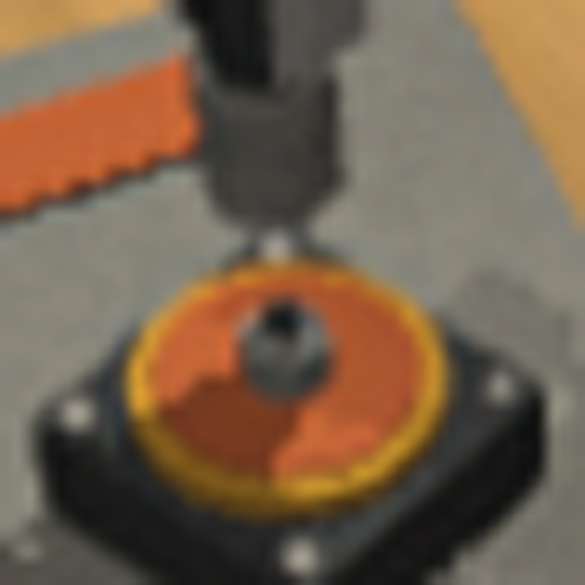

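```bash
python3 -m pendant '-0.0011 0.0008 0.01 0 0 0; -0.0011 0.0008 0.02 0 0 0; -0.0011 0.0008 0.03 0 0 0; -0.0011 0.0008 0.03 0 0 0; -0.0011 0.0008 0.03 0 0 0; -0.0011 0.0008 0.03 0 0 0'
python3 - <<'E'
from h import *
s=r.read_state();M=Ro.from_quat(s['ee_rot']).as_matrix();print(M.round(4), s['width']*.094,s['ft_force'])
print(s['tool_pos'],M.T@(np.array([.482,-.2295,.09])-s['tool_pos']), np.degrees(np.arctan2(M[1,1],M[0,1])))
im=r.snapshot('wrist')[:,:,::-1]
cv2.imwrite('pics/w12.png',cv2.resize(im[140:260,260:380],None,fx=5,fy=5,interpolation=2))
im=r.snapshot('scene')[:,:,::-1]
cv2.imwrite('pics/sc12.png',cv2.resize(im[125:170,275:320],None,fx=13,fy=13,interpolation=2))
c=s['tool_pos']+M@[-.0009,.0005,0]
q2=lambda X:((proj('scene',X)-[275,125]+.5)*13-.5).round(1).tolist()
print('mouth2',q2([c+M@[.01617*np.cos(t),.01617*np.sin(t),.0282] for t in np.radians(60*np.arange(6))]))
E
```

```text
time_s: 10.03
tool_pos: [0.4822, -0.2301, 0.1052]
ee_rot: [0.984, 0.177, 0.0, 0.0]
ft_force: [-0.8, 0.3, -2.3]
width: 0.252
[[ 9.373e-01  3.486e-01  3.000e-04]
 [ 3.486e-01 -9.373e-01 -1.000e-04]
 [ 2.000e-04  2.000e-04 -1.000e+00]] 0.023648429574408405 [-0.80409951  0.3418863  -2.33847461]
[ 0.4821506  -0.23006856  0.10521306] [ 5.36639738e-05 -5.88655468e-04  1.52129437e-02] -69.5963983321586
mouth2 [[224.6, 315.6], [202.9, 265.7], [252.3, 225.5], [323.2, 234.6], [345.7, 284.0], [296.4, 324.9]]
```

View pics/w12.png

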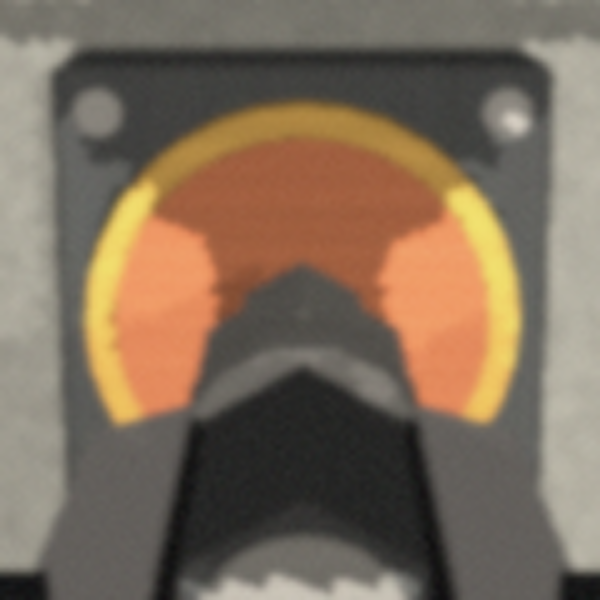

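View pics/sc12.png

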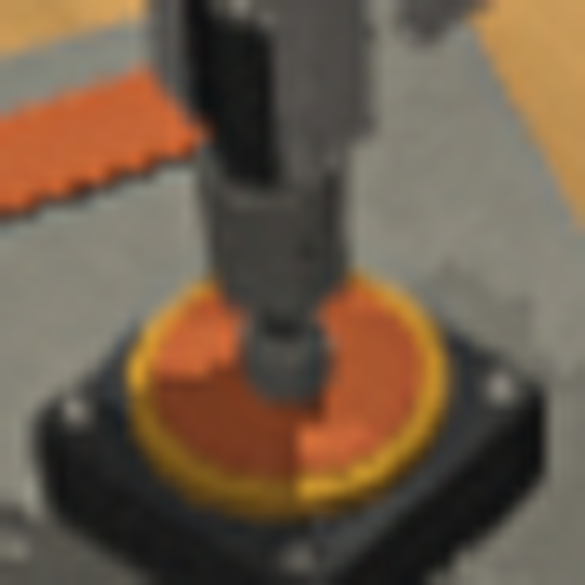

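```bash
python3 -m pendant '0 -0.0003 0.006 0 0 0; 0 -0.0003 0.012 0 0 0; 0 -0.0003 0.017 0 0 0; 0 -0.0003 0.017 0 0 0; 0 -0.0003 0.017 0 0 0; 0 -0.0003 0.017 0 0 0' - 45
python3 - <<'E'
from h import *
s=r.read_state();M=Ro.from_quat(s['ee_rot']).as_matrix();print(M.round(4), s['width']*.094,s['ft_force'],s['torque'])
print(s['tool_pos'])
E
```

```text
time_s: 10.63
tool_pos: [0.4825, -0.23, 0.0887]
ee_rot: [0.984, 0.177, 0.001, 0.0]
ft_force: [0.4, 0.6, -1.2]
width: 0.252
[[ 9.373e-01  3.486e-01  1.300e-03]
 [ 3.486e-01 -9.373e-01 -7.000e-04]
 [ 1.000e-03  1.100e-03 -1.000e+00]] 0.023720312540663625 [ 0.35067054  0.61593527 -1.18290821] [0.04532709 0.03582915 0.03062006]
[ 0.4824772  -0.23003902  0.0887156 ]
```

```bash
python3 -m pendant '0 0 0.004 0 0 0; 0 0 0.007 0 0 0; 0 0 0.009 0 0 0; 0 0 0.009 0 0 0; 0 0 0.009 0 0 0'
python3 - <<'E'
from h import *
s=r.read_state();print(s['tool_pos'],s['width']*.094,s['ft_force'],s['torque'])
E
```

```text
time_s: 11.05
tool_pos: [0.4824, -0.23, 0.0795]
ee_rot: [0.984, 0.177, 0.0, 0.0]
ft_force: [-0.6, -1.0, -1.9]
width: 0.252
[ 0.48235399 -0.22995287  0.07947519] 0.023719725681217628 [-0.62913206 -1.01268534 -1.88299296] [-0.02012421  0.00412945  0.0196743 ]
```

```bash
python3 -m pendant '0 0 0.003 0 0 0; 0 0 0.005 0 0 0; 0 0 0.006 0 0 0; 0 0 0.007 0 0 0; 0 0 0.007 0 0 0; 0 0 0.007 0 0 0'
python3 - <<'E'
from h import *
s=r.read_state();print(s['tool_pos'],s['width']*.094,s['ft_force'],s['torque'])
E
```

```text
time_s: 11.55
tool_pos: [0.4825, -0.23, 0.0741]
ee_rot: [0.984, 0.177, 0.001, 0.001]
ft_force: [-1.9, 1.3, 7.9]
width: 0.25
[ 0.48246555 -0.23000362  0.0741184 ] 0.023520536867811467 [-1.92924396  1.30561854  7.93838218] [0.34453735 0.48208108 0.03699646]
```

```bash
python3 -m pendant '0 0 0.001 0 0 0; 0 0 0.001 0 0 0; 0 0 0.001 0 0 0; 0 0 0.001 0 0 0; 0 0 0.001 0 0 0; 0 0 0.001 0 0 0'
python3 - <<'E'
from h import *
s=r.read_state();print(s['tool_pos'],s['width']*.094,s['ft_force'],s['torque'],s['joint_vel'].round(4));M=Ro.from_quat(s['ee_rot']).as_matrix();print(M.round(4))
im=r.snapshot('scene')[:,:,::-1];cv2.imwrite('pics/sc13f.png',im)
cv2.imwrite('pics/sc13.png',cv2.resize(im[125:170,275:320],None,fx=13,fy=13,interpolation=2))
im=r.snapshot('wrist')[:,:,::-1]
cv2.imwrite('pics/w13.png',cv2.resize(im[140:260,260:380],None,fx=5,fy=5,interpolation=2))
E
```

```text
time_s: 12.05
tool_pos: [0.4824, -0.23, 0.0741]
ee_rot: [0.984, 0.177, 0.001, 0.001]
ft_force: [-2.6, 1.0, 6.6]
width: 0.257
[ 0.48238549 -0.23000487  0.07413738] 0.024115740751340764 [-2.62462181  0.9619112   6.61059898] [0.34742354 0.46474205 0.03010127] [ 0.      0.0006 -0.0007  0.0003 -0.0013  0.0003]
[[ 0.9372  0.3487  0.0018]
 [ 0.3487 -0.9372 -0.0012]
 [ 0.0013  0.0017 -1.    ]]
```

View pics/sc13.png

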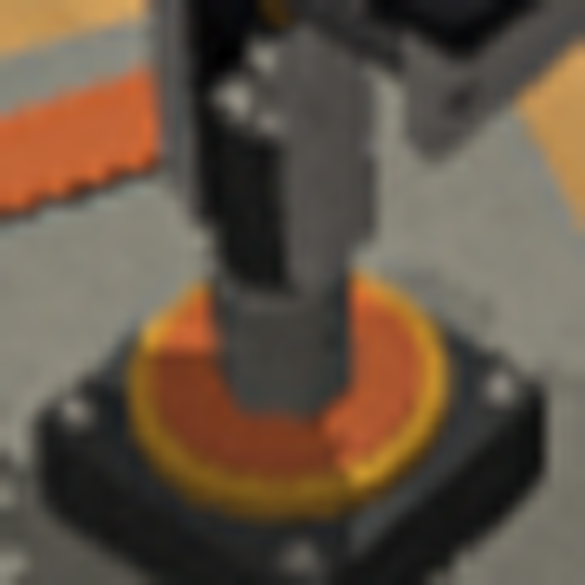

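View pics/w13.png

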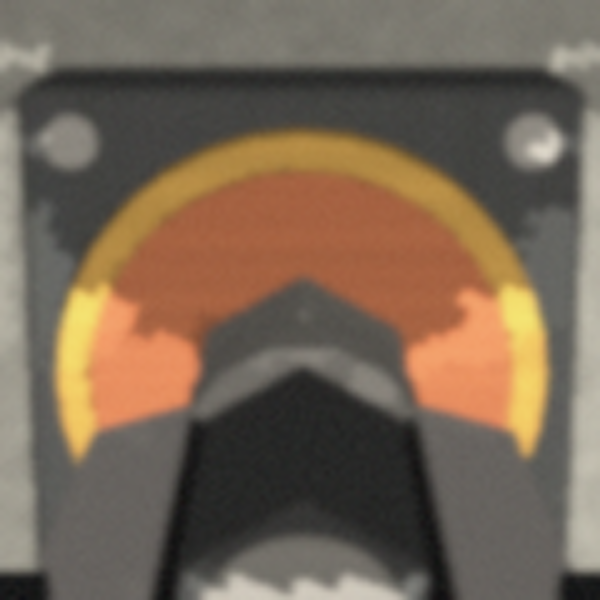

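View pics/sc13f.png

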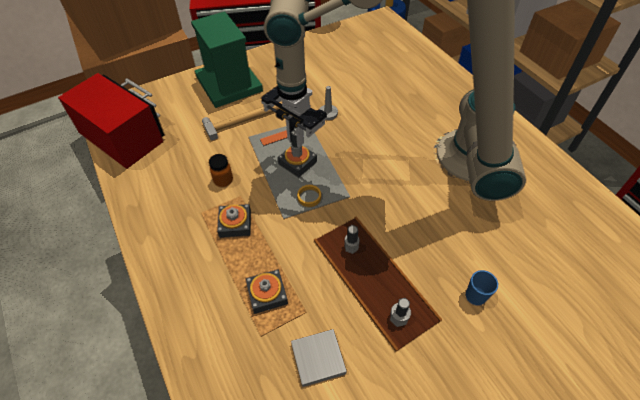

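Run:
```python
from plant import r
print(r.close_job()); s=r.read_state(); print(s['time_s'],s['tool_pos'],s['ft_force'],s['width'])
```

```text
the job is handed in; nothing more can be done
None
the job is handed in; nothing more can be done
```

I put the small socket on the mat holder's nut and pushed it down to the copper disc. I handed the job in at about 12 s, still gripping it; no verdict was reported.

- **Which socket:** in the wrist pictures the nut measured about 19 mm across flats. The middle socket's body measured about 32 mm, so it was the small one. I tried no other socket.
- **Last checks:** the socket stopped with the tool at z = 0.0741 m; I had worked out 0.074 m for fully seated. It met about 7 N of resistance, with the grip at about 24 mm opening (45 N set) and the tool within about 0.2° of vertical. The pictures show the skirt on the disc, the other two sockets upright on the tray, and the bystanders apparently where they were.
- **What failed or disagreed:**
  - My first grasp closed just above the socket and lightly touched its top, with about 7 N on the wrist. Both cameras put the fingertips about 20 mm behind the reported TCP, not 22 mm ahead as the task text says. I worked from the cameras and gripped about 40 mm lower.
  - The top and wrist cameras differed by up to 4.5 mm on positions. The socket still slid over the nut with no sideways force that I could see.

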